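# Bond a chamber slide in the sprung press jig and find it room on the full tray

## Robot

A 6-joint arm with a two-finger parallel gripper is mounted at the origin on the work surface. World frame = base frame: x ahead of the robot, y to its left, z up, the work surface at z = 0. Lengths are in mm, angles in rad, forces in N, time in s.
With the tool pointing down it reaches from about 275 to 825 mm from the base axis. Payload 5.2 kg.
Tool frame: the origin (TCP) lies midway between the tips of the shut fingers; the grasp point (between the pads) lies 19 mm behind it; z points along the fingers, y is the line along which they close (so a half turn about z gives the same grasp; the last joint's range is limited). The gripper opens to 93 mm and grips with 3 to 60 N. Pads are 15 mm wide; open, the fingers measure 128 mm over their backs; the gripper's body (75 mm by 188 mm) begins 65 mm behind the grasp point.
Start: joints at [0.93, 0.259, 1.535, -0, 1.348, -0.203], TCP at [233.151, 498.142, 218.653] pointing down, gripper open.
Joint ranges: [-3.14, 3.14], [-0.91, 2.08], [0.19, 2.58], [-1.22, 4.36], [0.22, 2.71], [-3.12, 3.12]. Speed limits (rad/s): [2.57, 2.57, 3.14, 3.14, 3.14, 3.14].

## Interface

Orientations are given as a rotation vector (axis times angle).
In Python, from plant import robot, eyes, order gives the robot as it stands.
- The arm moves only by the tool apply_moves, never from a script. Its arguments are lists of equal length, an entry for each row: "linear": the shift along the tool's x, y, z in units of 40 mm (1.0 is 40 mm), a list of three; "delta_rot": the turn, a rotation vector about the tool's x, y, z in units of 6 degrees (1.0 is 6 degrees), a list of three; "fingers": the opening in per cent of the stroke, from 0 (shut) to 100 (fully open). A call has 1 to 20 rows; each row shifts and turns the commanded pose from where the row before left it, along the tool's axes as they then stand; what a row does not reach is not made up. A row lasts 1/10 s, in which the tool goes at most 50 mm and 8.59 degrees, less where a joint would pass 70% of its speed; a pose out of reach is approached as far as the arm can. A call is refused whole if a number of a shift passes 1 or a number of a turn 1, either way. A call with a gripper value outside its range is refused whole. The fingers move at their own pace and stop on an object; "newtons" is the grip in N (left out, the last holds). Time passes only in rows, so rows that do not move let the fingers close. It gives the time, the measured TCP pose, the force, the opening and the grip force at its end, in the units of the state.
- robot.read_state(): the state, without advancing time (a new reading comes with each control period).
- eyes.grab_frame(name): name is "side" or "top" or "wrist"; returns a dict with "image" (420x560x3 uint8, blue, green, red), "fov_y" (degrees; the focal length in pixels is half the picture's height over the tangent of half this angle, whatever the lens; pixels are square), "cx", "cy" (the principal point, pixels), "rvec" (rotation vector, rad) and "tvec" (3), from world to camera coordinates, as OpenCV has them. Camera axes: x right, y down, z forward; pixel columns grow to the right and rows downward; lengths in mm; the calibration is good to about 2 mm. The wrist camera is an equidistant fisheye: a pixel r from the principal point sees the ray r / f radians off the axis. A picture is of the moment at which its call begins. There is no depth.
- order.sign_off(): hands the job in; it is judged then, once.
The state is a dict: "t": time; "joints": joint angles; "joint_vel": joint speeds; "joint_torque": joint torques, N m; "ee_pos": TCP position; "eef_rot": TCP orientation; "ft_force": force on the tool from outside, world axes, zero at the start; "moment": the same for the moment, N m; "opening": opening from 0.0 (shut) to 1.0 (fully open); "grip_force": force on a finger pad.
Only numpy, scipy, OpenCV 4.12 (cv2) and the standard library are available. Lean on these libraries where they do the work, as an engineer would, in place of code of your own. Each camera call takes 0.05 s, during which the arm holds its last target. There are 200 camera calls.

## Task

Take the chamber slide off the sloping drain rack and lay it flat between the pins of the press jig, then press it down squarely with the hand press block until the sprung plate bottoms out level, and hold it there for a second. Stand the block back on its rubber pad, then lift the slide out and set it flat in free space inside the crowded steel tray. Set things down gently, never dropping them, do not touch anything already on the tray, and leave the other things on the bench where they are.

Things in the scene. Friction and masses are not known exactly. Their poses are not given: they have to be found in the camera images.
- slide_center (a point): the chamber slide to be bonded: light frosted plastic, 76 mm long (its x) by 26 mm wide (its y) by 12 mm high (its z), two rows of four open wells, about 30 g. Point: its centre, 6 mm above its underside. Its ends are alike. At the start it lies on the draining rack, x pointing up the slope.
- rack_face (a point): fixed draining rack: steel sheet 112 x 120 mm wide, sloping 30 degrees down towards its -x (the middle of the bench), 74 mm high at the back; a 7 mm lip at the lower end stops the slide. Point: on the sheet, midway between its sides, 38.5 mm up the slope from the lip; the slide's middle starts over it, up to 15 mm to either side. Axes level: x horizontal, under the uphill direction; y along the lip; z up.
- nest_seat (a point): press jig, fixed: a grey plate 118 x 84 mm floating on four springs, corner bolt heads 5.5 mm above it. Point: centre of the plate's top, 33 mm above the bench when up; x along the slide's length, z up. Pins 6 mm high, 4.4 mm thick, mark the slide's place: at x = +-29, y = +-17 mm and at x = +-42.2, y = 0, about 2 mm play all round; the middle of the long sides is open.
- nest (a joint): how far the floating plate is pressed down, m: 0 is up, 0.005 is bottomed on its hard stops. It starts to move at about 5 N and bottoms at 11 N; it springs back when let go. It also tips (up to 4.6 degrees) if it is pressed off-centre or aslant.
- tamper_center (a point): the hand press block (tamper): flat steel foot 72 mm (x) by 24 mm (y) by 8 mm high, a stem of 16 mm diameter, and a black upright block handle 42 mm (x) by 26 mm (y), from 22 to 52 mm above the underside; about 0.25 kg. Point: on its axis, 26 mm above its underside. It starts standing on its pad.
- pad_top (a point): rubber pad 112 mm (x) by 66 mm (y) by 6 mm, fixed to the bench, on which the press block stands. Point: centre of its top.
- tray_floor (a point): shallow steel tray, fixed: inside 210 mm (x) by 310 mm (y), floor 3 mm above the bench, rim 10 mm above the floor and 3 mm thick. Point: centre of its floor. Five things stand on it and leave one gap with room for the slide and the fingers beside it; which place is free varies.
- dish_center (a point): on the tray: round covered culture dish, 88 mm diameter, 16 mm high. Point: its centre.
- jar_center (a point): on the tray: white capped specimen jar, 55 mm diameter, 58 mm high. Point: its centre.
- mailer_center (a point): on the tray: flat slide mailer, 80 mm (x) by 34 mm (y) by 16 mm high, with a catch that stands out 4 mm at the middle of its -y side. Point: its centre.
- old_slide_center (a point): on the tray: a finished chamber slide, not to be moved: light frosted plastic, 76 mm long (its x) by 26 mm wide (its y) by 12 mm high (its z), two rows of four open wells, about 30 g. Point: its centre.
- basin_center (a point): on the tray: small open staining dish, 80 mm (x) by 60 mm (y) by 40 mm high. Point: its centre.
- oil_center (a point): on the bench: amber dropper bottle, 28 mm diameter, 79 mm high. Point: 40 mm above its underside.
- loupe_center (a point): on the bench: black magnifier, 47 mm diameter, 34 mm high. Point: its centre.
- carton_center (a point): on the bench: small carton, 85 mm (x) by 60 mm (y) by 30 mm high. Point: its centre.
Not all that is in view belongs to the job. What is shaped like the part that bears slide_center but orange is not meant. Of the things that look like the part that bears tamper_center, the larger one is meant.

How it is judged (in metres and radians):
On the way, in this order (a step that is already met when the one before it is completed fails the run):
1. the slide lies flat between the jig's pins, let go (x of slide_center in the frame of nest_seat between -0.006 and 0.006 m and y of slide_center in the frame of nest_seat between -0.005 and 0.005 m and z of slide_center in the frame of nest_seat between 0.003 and 0.0085 m and angle between the x axis of slide_center and the x axis of nest_seat, either way round below 0.15 rad and angle between the z axis of slide_center and the z axis of nest_seat, either way round below 0.06 rad and contact force between the fingers and slide below 0.05 N), for 0.2 s.
2. the block presses the slide down: plate bottomed and level, for most of a second (value of joint nest above 0.0043 m and angle between nest_seat's own z axis and vertical below 0.035 rad and contact force between tamper and slide above 3 N and x of slide_center in the frame of nest_seat between -0.006 and 0.006 m and y of slide_center in the frame of nest_seat between -0.005 and 0.005 m and z of slide_center in the frame of nest_seat between 0.003 and 0.0085 m and angle between the x axis of slide_center and the x axis of nest_seat, either way round below 0.15 rad and angle between the z axis of slide_center and the z axis of nest_seat, either way round below 0.06 rad), for 0.8 s.
At the end, for the whole second after the job is handed in: slide flat (within 3 degrees) on the tray floor inside the rim, touching none of the five things there, each moved under 5 mm; press block upright, its centre within 26 mm of the pad centre in x and y; jig plate up; both let go and at rest (x of slide_center in the frame of tray_floor between -0.093 and 0.093 m and y of slide_center in the frame of tray_floor between -0.143 and 0.143 m and z of slide_center in the frame of tray_floor between 0.003 and 0.0085 m and angle between each of slide_center, tamper_center's own z axis and vertical below 0.06 rad and contact force between the fingers and slide below 0.05 N and x of tamper_center in the frame of pad_top between -0.026 and 0.026 m and y of tamper_center in the frame of pad_top between -0.026 and 0.026 m and z of tamper_center in the frame of pad_top between 0.023 and 0.029 m and contact force between the fingers and tamper below 0.05 N and value of joint nest below 0.001 m and linear speed of each of slide, tamper below 0.02 m/s and contact force between slide and dish below 0.05 N and contact force between slide and jar below 0.05 N and contact force between slide and mailer below 0.05 N and contact force between slide and old_slide below 0.05 N and contact force between slide and basin below 0.05 N and distance of each of dish_center, jar_center, mailer_center, old_slide_center, basin_center from where it was at the start of the episode below 0.005 m).
It fails at once if a thing on the tray is touched by the robot, the slide or the block, or moved more than 5 mm ((contact force between any of the arm, the fingers, slide, tamper and dish above 0.3 N or distance of dish_center from where it was at the start of the episode above 0.005 m) or (contact force between any of the arm, the fingers, slide, tamper and jar above 0.3 N or distance of jar_center from where it was at the start of the episode above 0.005 m) or (contact force between any of the arm, the fingers, slide, tamper and mailer above 0.3 N or distance of mailer_center from where it was at the start of the episode above 0.005 m) or (contact force between any of the arm, the fingers, slide, tamper and old_slide above 0.3 N or distance of old_slide_center from where it was at the start of the episode above 0.005 m) or (contact force between any of the arm, the fingers, slide, tamper and basin above 0.3 N or distance of basin_center from where it was at the start of the episode above 0.005 m)).
It fails at once if another bystander on the bench is shifted by more than 8 mm (distance of any of oil_center, loupe_center, carton_center from where it was at the start of the episode above 0.008 m).
It fails at once if the slide or the block is dropped (moves unheld faster than 0.45 m/s, a fall of about 1 cm) ((contact force between the fingers and slide below 0.02 N and linear speed of slide above 0.45 m/s) or (contact force between the fingers and tamper below 0.02 N and linear speed of tamper above 0.45 m/s)).
It also fails if it takes over 72 s, if anything falls off the work surface, if the arm or the gripper's body presses on something with over 40 N, if the wrist force passes 120 N, or if a joint passes its speed limit or range.

## Working session

There is one attempt and no reset: what is moved stays moved. The work goes in short steps, Python scripts to look and compute and a tool call to move; the robot and the scene stay as the last step left them, time stands still between calls to the robot, and variables do not carry over. Pictures are saved under pics/ and viewed, at most 10 in all, crops included, and the job is handed in when it is done.

Besides the shell and the picture viewer there is one more tool, called after "Call:" as a command line: name --argument value ..., lists and objects as JSON in quotes. apply_moves: Moves the arm, as the interface text tells. Its arguments: {"type":"object","properties":{"linear":{"type":"array"},"delta_rot":{"type":"array"},"fingers":{"type":"array"},"newtons":{"type":"number"}},"required":["linear","delta_rot","fingers"]}

```bash
mkdir -p pics; ls; cat > h.py <<'E'
import numpy as np, cv2
from scipy.spatial.transform import Rotation as R
from plant import robot, eyes, order
def grab(name):
    f=eyes.grab_frame(name); im=np.array(f["image"]); h=im.shape[0]
    f["f"]=h/2/np.tan(np.radians(f["fov_y"])/2); f["name"]=name
    f["R"]=R.from_rotvec(np.array(f["rvec"]).ravel()).as_matrix(); f["t"]=np.array(f["tvec"]).ravel()
    f["C"]=-f["R"].T@f["t"]; f["im"]=im
    return f
def ray(f,u,v):
    x=np.array([u-f["cx"],v-f["cy"]],float)
    if f["name"]=="wrist":
        r=np.hypot(*x); th=r/f["f"]; d=np.array([*(x/max(r,1e-9)*np.sin(th)),np.cos(th)])
    else: d=np.array([*(x/f["f"]),1.])
    return f["R"].T@d
def onz(f,u,v,z):
    d=ray(f,u,v); return f["C"]+d*(z-f["C"][2])/d[2]
def proj(f,p):
    c=f["R"]@np.array(p,float)+f["t"]
    if f["name"]=="wrist":
        r=np.hypot(c[0],c[1]); th=np.arctan2(r,c[2]); return np.array([f["cx"],f["cy"]])+c[:2]/max(r,1e-9)*th*f["f"]
    return np.array([f["cx"],f["cy"]])+c[:2]/c[2]*f["f"]
E
python3 - <<'E'
from h import *
for n in("top","side","wrist"):
    f=grab(n); cv2.imwrite(f"pics/{n}0.png",cv2.resize(f["im"],None,fx=1.42,fy=1.42)); print(n,f["C"].round(),f["f"],f["cx"],f["cy"],f["R"][2].round(2))
s=robot.read_state();print(s)
E
```

```text
pics
top [ 443.  -54. 1168.] 504.2628156998927 274.06921216564 213.82493072799025 [ 0.08  0.   -1.  ]
side [ 169. -898.  575.] 422.48754031826553 284.33580247707346 208.13114710581485 [ 0.37  0.79 -0.49]
wrist [169. 529. 385.] 325.19226210127806 279.4466084951258 212.33416792009024 [ 0.23 -0.11 -0.97]
{'t': 0.15, 'joints': array([ 9.30194958e-01,  2.59156365e-01,  1.53579737e+00, -2.22175491e-05,
        1.34797344e+00, -2.02771070e-01]), 'joint_vel': array([ 0.00023523, -0.00194636, -0.00245372, -0.00025249, -0.00087755,
       -0.00058744]), 'joint_torque': array([ 1.45085854e-03, -4.37643600e+01, -2.84231722e+01,  7.18332315e-02,
        3.80746764e-02, -1.03508892e-04]), 'ee_pos': array([232.91684623, 497.8100878 , 218.03279796]), 'eef_rot': array([-6.82140158e-01, -3.06610143e+00,  1.92623295e-03]), 'ft_force': array([ 0.77458925, -0.40103855,  0.2402029 ]), 'moment': array([-0.05331777,  0.04185936,  0.02237777]), 'grip_force': 0.0, 'opening': 1.0008476714750099}
```

View pics/top0.png

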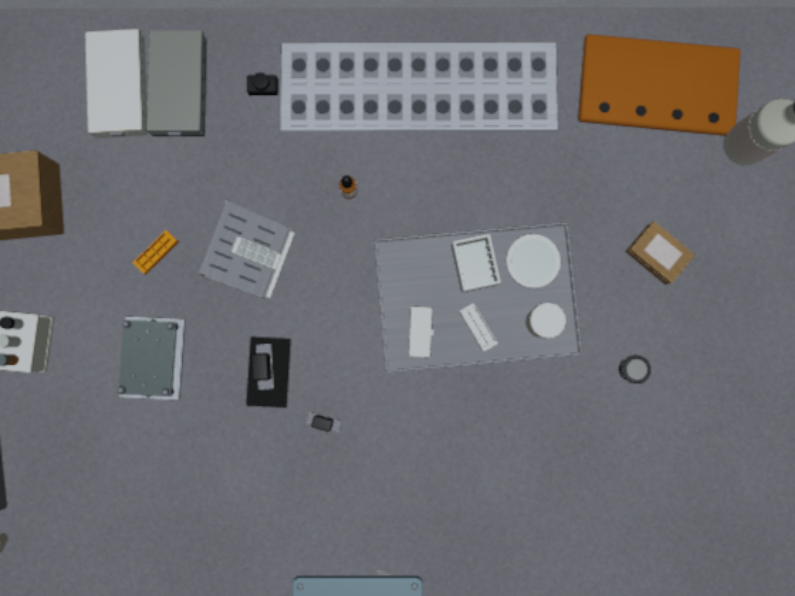

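View pics/side0.png

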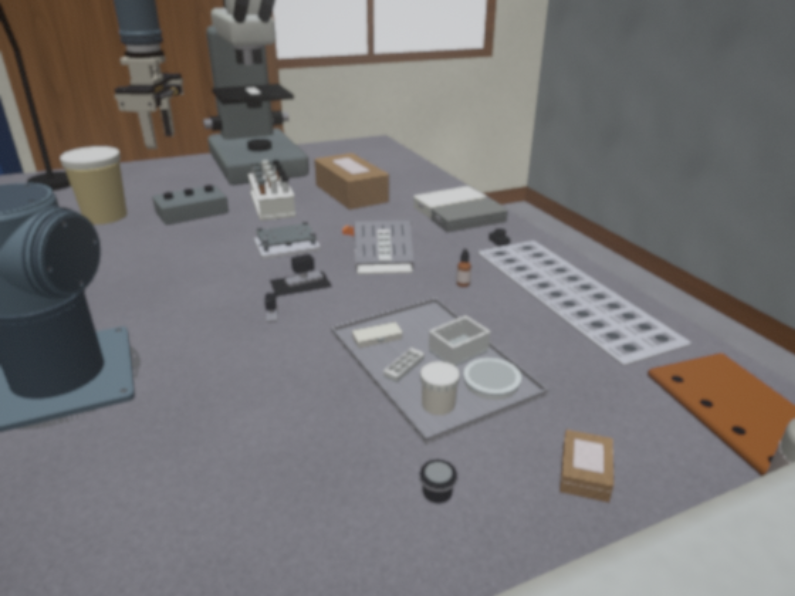

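The top view (1.42x scale) shows these items:
- **Rack:** (248,250), with its white lip on the right, and the slide at (257,252).
- **Jig:** (152,358).
- **Pad and block:** pad at (269,372), larger block on it at (262,366). The smaller decoy is at (323,422).
- **Tray:** centred at (478,297), with its free gap at upper left, about (415,275).

The orange decoy is at (155,252).

```bash
python3 - <<'E'
from h import *
f=grab("top"); im=f["im"]; g=cv2.cvtColor(im,cv2.COLOR_BGR2GRAY); hsv=cv2.cvtColor(im,cv2.COLOR_BGR2HSV)
def P(u,v,z): return onz(f,u/1.42,v/1.42,z)[:2].round(1)
print("jig bolts",[P(*b,36).tolist() for b in((127,324),(173,325),(125,391),(169,392))])
print("lip",P(293,232,7),P(268,297,7),"back",P(228,203,74),P(201,274,74))
print("pad",[P(*b,6).tolist() for b in((250,337),(291,339),(247,405),(288,407))],"blk",P(262,366,60))
print("tray",[P(*b,13).tolist() for b in((376,241),(567,224),(579,354),(387,371))])
def comps(mask,lo,hi,box,z,tag):
    x0,y0,x1,y1=[int(b/1.42) for b in box]; m=np.zeros_like(mask); m[y0:y1,x0:x1]=mask[y0:y1,x0:x1]
    cs,_=cv2.findContours(m,cv2.RETR_EXTERNAL,cv2.CHAIN_APPROX_NONE)
    for c in cs:
        a=cv2.contourArea(c)
        if lo<a<hi:
            r=cv2.minAreaRect(c); b=cv2.boxPoints(r); w=np.array([onz(f,*p,z)[:2] for p in b])
            print(tag,int(a),"ctr",w.mean(0).round(1),"sides",np.linalg.norm(w[1]-w[0]).round(1),np.linalg.norm(w[2]-w[1]).round(1),"dir",np.degrees(np.arctan2(*(w[1]-w[0])[::-1])).round(1),np.degrees(np.arctan2(*(w[2]-w[1])[::-1])).round(1))
print(g[int(330/1.42),int(420/1.42)],g[int(260/1.42),int(400/1.42)],g[int(252/1.42),int(257/1.42)],g[int(225/1.42),int(240/1.42)])
comps(((g>150)*255).astype(np.uint8),40,6000,(385,235,575,360),14,"tray")
comps(((g>135)*255).astype(np.uint8),30,6000,(205,210,285,290),45,"rack")
comps(((g<55)*255).astype(np.uint8),200,6000,(240,330,300,412),6,"pad")
E
```

```text
jig bolts [[500.9, 364.6], [499.2, 291.7], [395.4, 364.9], [393.8, 295.6]]
lip [653.  106.9] [546.  146.6] back [686.6 198.9] [575.8 238.7]
pad [[481.0, 175.3], [477.6, 108.7], [371.5, 178.6], [368.2, 112.5]] blk [434.5 145.5]
tray [[636.8, -29.4], [664.2, -341.1], [452.6, -355.9], [425.8, -47.1]]
187 128 168 126
tray 485 ctr [ 489.1 -100.9] sides 36.7 80.1 dir -90.1 179.6
tray 322 ctr [ 497.  -193.6] sides 26.4 77.1 dir -58.5 -149.0
tray 450 ctr [ 508.2 -307.1] sides 55.0 55.1 dir -90.1 178.8
tray 1083 ctr [ 604.2 -284.8] sides 85.5 86.0 dir -90.1 178.8
tray 900 ctr [ 603.2 -192.3] sides 62.1 83.3 dir -77.5 -168.3
rack 466 ctr [600.9 161.6] sides 67.0 85.9 dir -20.1 -111.2
pad 1262 ctr [425.2 145.8] sides 110.5 64.4 dir -2.8 -93.7
```

```bash
cat >> h.py <<'E'
def Rt(yaw,tilt=0):  # yaw of tool y (deg); tilt about tool y
    y=np.radians(yaw); Y=np.array([np.cos(y),np.sin(y),0]); Z=np.array([0,0,-1.]); X=np.cross(Y,Z)
    return np.c_[X,Y,Z]@R.from_euler('y',tilt,degrees=True).as_matrix()
def plan(p,yaw,tilt=0,s=None):
    s=s or robot.read_state(); M=R.from_rotvec(s["eef_rot"]).as_matrix(); T=Rt(yaw,tilt)
    print("t",round(s["t"],2),"shift in present axes, units",(M.T@(np.array(p)-s["ee_pos"])/40).round(3),
      "shift in final axes",(T.T@(np.array(p)-s["ee_pos"])/40).round(3),"turn units",(np.degrees(R.from_matrix(M.T@T).as_rotvec())/6).round(3))
E
python3 - <<'E'
from h import *
plan([595,140,215],-20.4)
E
```

```text
t 0.2 shift in present axes, units [-11.991  -4.266   0.08 ] shift in final axes [-5.231 11.602  0.078] turn units [-1.1000e-02  6.0000e-03  1.4219e+01]
```

Call:
apply_moves --linear '[[-0.6,-0.21,0],[-0.9,-0.32,0],[-0.9,-0.32,0],[-0.9,-0.32,0],[-0.9,-0.32,0],[-0.9,-0.32,0],[-0.9,-0.32,0],[-0.9,-0.32,0],[-0.9,-0.32,0],[-0.9,-0.32,0],[-0.9,-0.32,0],[-0.9,-0.32,0],[-0.9,-0.32,0],[-0.6,-0.21,0]]' --delta_rot '[[0,0,0],[0,0,0],[0,0,0],[0,0,0],[0,0,0],[0,0,0],[0,0,0],[0,0,0],[0,0,0],[0,0,0],[0,0,0],[0,0,0],[0,0,0],[0,0,0]]' --fingers '[100,100,100,100,100,100,60,60,60,60,60,60,60,60]'

```text
t: 1.6
ee_pos: [597.2, 138.1, 218.2]
eef_rot: [-0.685, -3.066, 0.001]
ft_force: [-0.3, 0.2, -0.1]
opening: 0.6
grip_force: 0.0
```

Call:
apply_moves --linear '[[0,0,0],[0,0,0],[0,0,0],[0,0,0],[0,0,0],[0,0,0],[0,0,0],[0,0,0],[0,0,0],[0,0,0],[0,0,0],[0,0,0],[0,0,0],[0,0,0],[0,0,0],[0,0,0]]' --delta_rot '[[0,0,0.6],[0,0,1],[0,0,1],[0,0,1],[0,0,1],[0,0,1],[0,0,1],[0,0,1],[0,0,1],[0,0,1],[0,0,1],[0,0,1],[0,0,1],[0,0,1],[0,0,0.6],[0,0,0]]' --fingers '[60,60,60,60,60,60,60,60,60,60,60,60,60,60,60,60]'

```text
t: 3.2
ee_pos: [595.5, 140.3, 218.3]
eef_rot: [-2.578, -1.795, 0.001]
ft_force: [-0.1, -0.9, -0.0]
opening: 0.602
grip_force: 0.0
```

```bash
python3 - <<'E'
from h import *
f=grab("wrist"); cv2.imwrite("pics/w1.png",cv2.resize(f["im"],None,fx=1.42,fy=1.42)); np.save("w1.npy",f,allow_pickle=True)
s=robot.read_state();print(s["t"],s["ee_pos"].round(1),s["eef_rot"].round(3),s["opening"],f["C"].round(1))
E
```

```text
3.25 [595.5 140.3 218.4] [-2.576e+00 -1.797e+00  1.000e-03] 0.5976014851261704 [622.1 208.  385.5]
```

View pics/w1.png

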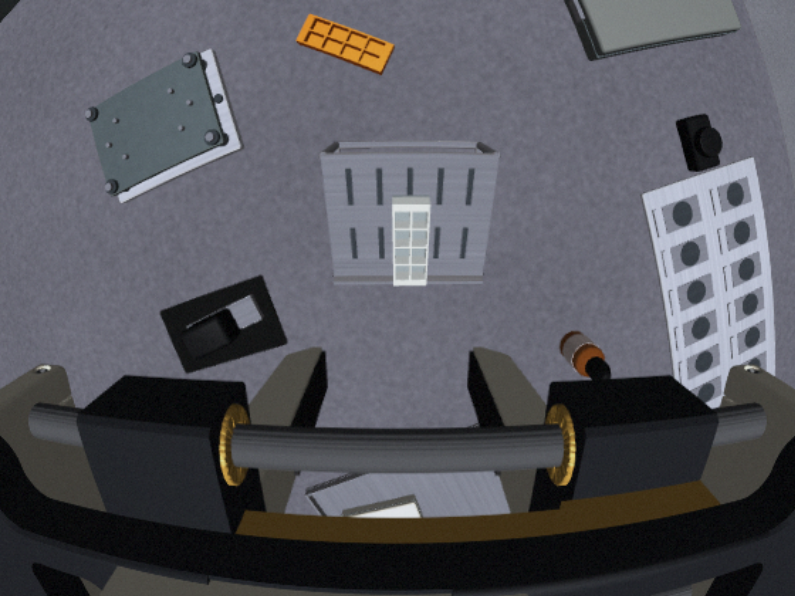

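The wrist view shows the slide at display (411,243), with its length along the slope and its lower end at the lip (row 281). The rack's back corners are (322,153) and (498,153). The jig bolts are at (188,60), (92,114), (212,137) and (111,187), and the pad is at (223,323).

```bash
python3 - <<'E'
from h import *
f=np.load("w1.npy",allow_pickle=True).item()
D=lambda u,v,z: onz(f,u/1.42,v/1.42,z)
bl,br=D(322,153,74),D(498,153,74)
print("back",bl.round(1),br.round(1),np.linalg.norm(bl-br))
for z in(12,15,18,21):
    l,r=D(333,278,z),D(485,278,z); print(z,"low",l.round(1),r.round(1),np.linalg.norm(l-r).round(1),"run",np.linalg.norm((bl+br)/2-(l+r)/2+[0,0,z-74]).round(1))
yd=(br-bl)/np.linalg.norm(br-bl); print("lip dir",np.degrees(np.arctan2(yd[1],yd[0])))
u=np.array([-yd[1],yd[0],0]); Bm=(bl+br)/2
n=-np.sin(np.pi/6)*u+np.array([0,0,np.cos(np.pi/6)])
sl=-np.cos(np.pi/6)*u-np.array([0,0,.5])   # downslope
# slide top mask
g=cv2.cvtColor(f["im"],cv2.COLOR_BGR2GRAY)
def onp(px,h):
    d=ray(f,*px); return f["C"]+d*(np.dot(Bm+h*n-f["C"],n)/np.dot(d,n))
for (a,b) in((393,204),(431,204),(427,283),(394,283)):
    p=onp((a/1.42,b/1.42),12); q=p-Bm; print("slide corner: side",np.dot(q,yd).round(1),"down slope",np.dot(q,sl).round(1),p.round(1))
print("jig bolts",[D(*b,36).round(1)[:2].tolist() for b in((188,58),(92,113),(212,136),(111,186))])
print("pad",[D(*b,6).round(1)[:2].tolist() for b in((161,312),(262,277),(286,340),(187,371))])
E
```

```text
back [581.5 243.5  74. ] [692.7 203.   74. ] 118.34911269315216
12 low [544.  151.3  12. ] [663.  107.3  12. ] 126.9 run 99.8
15 low [544.6 151.7  15. ] [662.7 108.1  15. ] 125.9 run 99.1
18 low [545.3 152.2  18. ] [662.4 108.9  18. ] 124.9 run 98.5
21 low [545.9 152.7  21. ] [662.  109.7  21. ] 123.9 run 97.8
lip dir -20.0091008722776
slide corner: side -11.9 down slope 34.6 [613.6 193.5  67.1]
slide corner: side 14.2 down slope 34.6 [638.1 184.5  67.1]
slide corner: side 14.1 down slope 108.7 [616.1 124.3  30. ]
slide corner: side -11.9 down slope 108.5 [591.6 133.3  30.1]
jig bolts [[502.2, 368.2], [399.3, 371.6], [499.8, 296.5], [394.8, 301.4]]
pad [[374.6, 179.9], [484.5, 173.4], [481.3, 113.3], [372.0, 117.6]]
```

```bash
python3 - <<'E'
from h import *
plan([602.3,123.4,108.7],-20.2,30)
E
```

```text
t 3.25 shift in present axes, units [-0.338  0.307  2.742] shift in final axes [-1.664  0.305  2.206] turn units [-5.000e-03  5.002e+00 -1.000e-03]
```

Call:
apply_moves --linear '[[0,0,0],[0,0,0],[0,0,0],[0,0,0],[0,0,0],[-0.416,0.076,0.55],[-0.416,0.076,0.55],[-0.416,0.076,0.55],[-0.416,0.076,0.55],[0,0,0],[0,0,0]]' --delta_rot '[[0,1,0],[0,1,0],[0,1,0],[0,1,0],[0,1,0],[0,0,0],[0,0,0],[0,0,0],[0,0,0],[0,0,0],[0,0,0]]' --fingers '[60,60,60,60,60,60,60,60,60,60,60]'

```text
t: 4.35
ee_pos: [602.2, 123.5, 109.3]
eef_rot: [-2.279, -1.588, -0.61]
ft_force: [-0.5, 0.2, 0.1]
opening: 0.599
grip_force: 0.0
```

```bash
python3 - <<'E'
from h import *
plan([616,162,39.4],-20.2,30)
f=grab("wrist"); cv2.imwrite("pics/w2.png",f["im"][100:400,100:460]); 
s=robot.read_state();print(s["ee_pos"].round(1),proj(f,[615.6,161,43.4]),proj(f,s["ee_pos"]))
E
```

```text
t 4.35 shift in present axes, units [ 0.011 -0.009  2.025] shift in final axes [ 0.012 -0.01   2.025] turn units [-0.002 -0.003 -0.011]
[602.9 123.4 110.3] [277.18675749 219.79724928] [278.17949215 260.83509086]
```

View pics/w2.png

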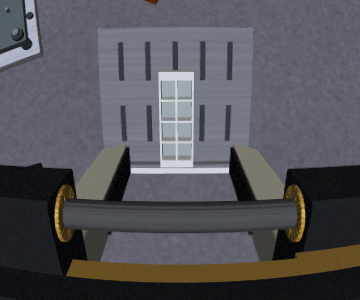

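The slide sits centred between the fingers at crop (176,119), which matches the prediction, so I'm descending along the sheet normal.

Call:
apply_moves --linear '[[0,0,0.4],[0,0,0.5],[0,0,0.5],[0,0,0.3],[0,0,0.2],[0,0,0.08],[0,0,0],[0,0,0],[0,0,0],[0,0,0],[0,0,0],[0,0,0]]' --delta_rot '[[0,0,0],[0,0,0],[0,0,0],[0,0,0],[0,0,0],[0,0,0],[0,0,0],[0,0,0],[0,0,0],[0,0,0],[0,0,0],[0,0,0]]' --fingers '[60,60,60,60,60,60,60,20,20,20,20,20]' --newtons 15

```text
t: 5.6
ee_pos: [616.1, 160.3, 40.8]
eef_rot: [-2.28, -1.588, -0.611]
ft_force: [-0.3, -0.7, 1.4]
opening: 0.278
grip_force: 15.0
```

Call:
apply_moves --linear '[[0,0,-0.1],[0,0,-0.3],[0,0,-0.6],[0,0,-0.7],[0,0,-0.6],[0,0,-0.3],[0,0,0],[0,0,0],[0,0,0],[0,0,0],[0,0,-0.4],[0,0,-0.8],[0,0,-0.4]]' --delta_rot '[[0,0,0],[0,0,0],[0,0,0],[0,0,0],[0,0,0],[0,-0.6,0],[0,-1,0],[0,-1,0],[0,-1,0],[0,-1,0],[0,-0.4,0],[0,0,0],[0,0,0]]' --fingers '[20,20,20,20,20,20,20,20,20,20,20,20,20]'

```text
t: 6.9
ee_pos: [598.5, 111.3, 197.7]
eef_rot: [2.576, 1.795, 0.003]
ft_force: [0.2, 0.0, 0.4]
opening: 0.282
grip_force: 15.0
```

```bash
python3 - <<'E'
from h import *
plan([448,331,150],-91.7,0)
s=robot.read_state();print(s["ee_pos"].round(1),s["eef_rot"],s["opening"],s["grip_force"])
E
```

```text
t 6.9 shift in present axes, units [ 3.85  -5.436  1.177] shift in final axes [-3.925 -5.379  1.192] turn units [ 0.023 -0.022 11.908]
[598.5 111.3 197.7] [2.57551257 1.79493893 0.0033269 ] 0.2815897065959632 14.999533295631409
```

Call:
apply_moves --linear '[[0.2,-0.28,0.05],[0.45,-0.634,0.1],[0.5,-0.706,0.2],[0.5,-0.706,0.2],[0.5,-0.706,0.2],[0.5,-0.706,0.2],[0.5,-0.706,0.1],[0.45,-0.634,0.08],[0.25,-0.358,0.05]]' --delta_rot '[[0,0,0],[0,0,0],[0,0,0],[0,0,0],[0,0,0],[0,0,0],[0,0,0],[0,0,0],[0,0,0]]' --fingers '[20,20,20,20,20,20,20,20,20]'

```text
t: 7.8
ee_pos: [443.8, 332.1, 146.0]
eef_rot: [-2.576, -1.796, 0.005]
ft_force: [0.2, 0.6, -0.6]
opening: 0.277
grip_force: 15.0
```

Call:
apply_moves --linear '[[0,0,0],[0,0,0],[0,0,0],[0,0,0],[0,0,0],[0,0,0],[0,0,0],[0,0,0],[0,0,0],[0,0,0],[0,0,0],[0,0,0],[0,0,0],[0,0,0]]' --delta_rot '[[0,0,0.7],[0,0,1],[0,0,1],[0,0,1],[0,0,1],[0,0,1],[0,0,1],[0,0,1],[0,0,1],[0,0,1],[0,0,1],[0,0,1],[0,0,0.21],[0,0,0]]' --fingers '[20,20,20,20,20,20,20,20,20,20,20,20,20,20]'

```text
t: 9.2
ee_pos: [446.2, 330.6, 146.8]
eef_rot: [3.141, -0.045, -0.002]
ft_force: [1.0, 0.4, 0.3]
opening: 0.28
grip_force: 15.0
```

```bash
python3 - <<'E'
from h import *
f=grab("wrist"); cv2.imwrite("pics/w3.png",cv2.resize(f["im"],None,fx=1.42,fy=1.42)); np.save("w3.npy",f,allow_pickle=True)
s=robot.read_state();print(s["t"],s["ee_pos"].round(1),s["eef_rot"].round(3),s["opening"],f["C"].round(1),proj(f,s["ee_pos"])*1.42)
E
```

```text
9.25 [446.5 330.7 146.9] [ 3.141e+00 -4.500e-02 -2.000e-03] 0.28028480490609303 [520.1 328.7 313.8] [397.34029959 370.91771449]
```

View pics/w3.png

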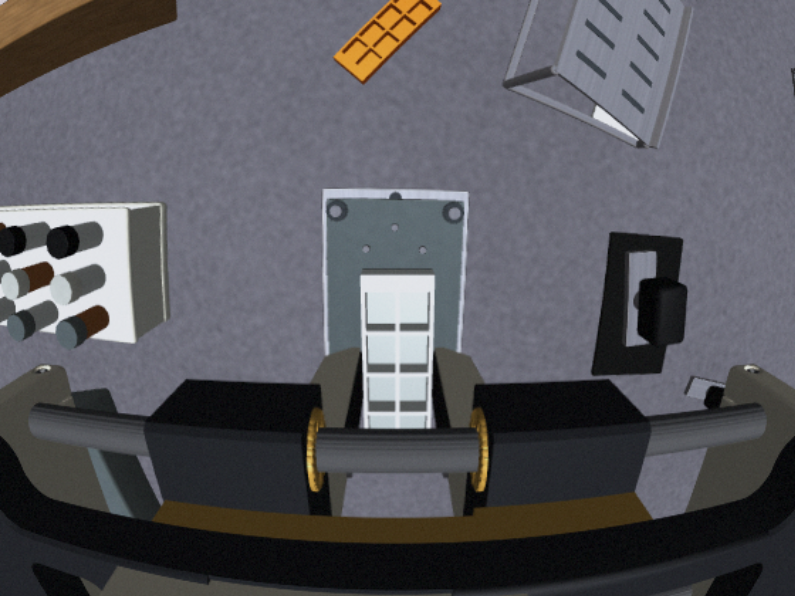

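The view shows the jig below the held slide. The +x bolts are at (337,210) and (454,212), and the pins at (394,227), (365,249) and (423,250). The slide's far top edge runs from (361,275) to (435,275).

```bash
python3 - <<'E'
from h import *
f=np.load("w3.npy",allow_pickle=True).item()
g=cv2.cvtColor(f["im"],cv2.COLOR_BGR2GRAY)
c=f["im"][125:225,200:360]; cv2.imwrite("pics/w3c.png",cv2.resize(c,None,fx=5,fy=5,interpolation=cv2.INTER_CUBIC))
D=lambda u,v,z: onz(f,u/1.42,v/1.42,z)[:2].round(1)
print("bolts",D(337,210,38.5),D(454,212,38.5),"pins",D(394,226,39),D(365,248,39),D(423,249,39))
print("slide far",D(361,275,156),D(435,275,156),"near wells",D(368,428,156),D(433,428,156))
E
```

```text
bolts [503.  364.9] [499.6 295.2] pins [492.1 331.2] [479.4 349.1] [477.7 314.2]
slide far [487.2 342.2] [486.4 316.3] near wells [426.  342.9] [425.2 317.3]
```

View pics/w3c.png

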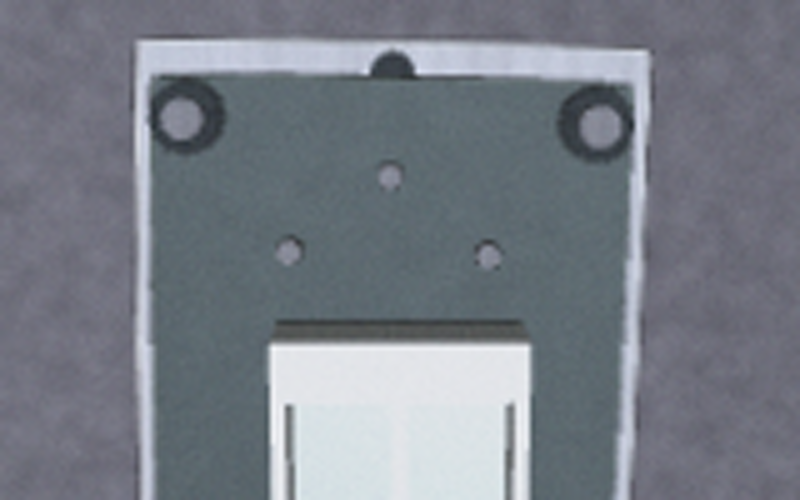

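```bash
python3 - <<'E'
from h import *
plan([447.5,333.5,54],-92.8)
E
```

```text
t 9.25 shift in present axes, units [ 0.026 -0.072  2.323] shift in final axes [ 0.022 -0.072  2.323] turn units [0.004 0.009 0.195]
```

Call:
apply_moves --linear '[[0.02,-0.07,0.3],[0,0,0.6],[0,0,0.6],[0,0,0.5],[0,0,0.3],[0,0,0],[0,0,0]]' --delta_rot '[[0,0,0.19],[0,0,0],[0,0,0],[0,0,0],[0,0,0],[0,0,0],[0,0,0]]' --fingers '[20,20,20,20,20,20,20]'

```text
t: 9.95
ee_pos: [448.3, 333.8, 55.5]
eef_rot: [-3.141, 0.079, -0.0]
ft_force: [0.1, -0.1, -0.1]
opening: 0.276
grip_force: 15.0
```

```bash
python3 - <<'E'
from h import *
f=grab("wrist"); np.save("w4.npy",f,allow_pickle=True)
c=f["im"][160:310,200:360]; cv2.imwrite("pics/w4c.png",cv2.resize(c,None,fx=4,fy=4,interpolation=cv2.INTER_CUBIC))
s=robot.read_state();print(s["t"],s["ee_pos"].round(1),s["eef_rot"].round(3),proj(f,s["ee_pos"]))
E
```

```text
10.0 [448.7 334.   56.1] [-3.14e+00  7.90e-02 -2.00e-03] [279.66443696 261.22607074]
```

View pics/w4c.png

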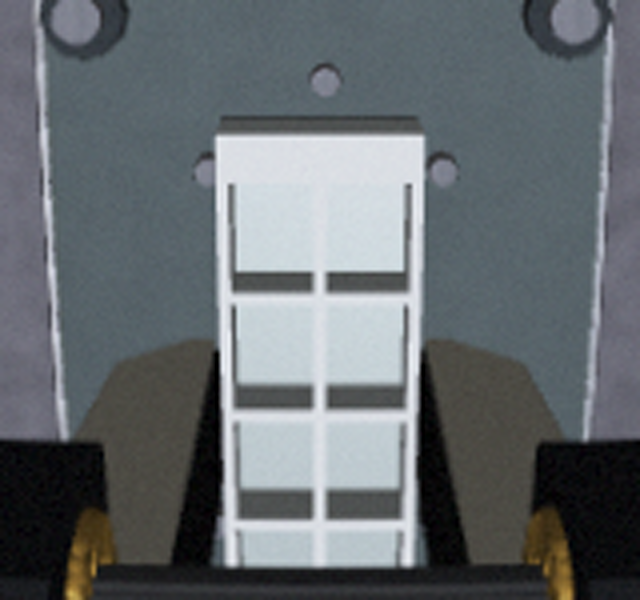

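```bash
python3 - <<'E'
from h import *
f=np.load("w4.npy",allow_pickle=True).item()
D=lambda u,v,z: onz(f,200+u/4-.4,160+v/4-.4,z)[:2].round(1)
print("pins",D(324.5,79,39),D(444,170,39),D(204,168,39),"bolts",D(75,18,38.5),D(576,18,38.5))
for z in(62,64,66): print("slide far",D(216,135,z),D(425,135,z))
for z in(50,52,54): print("slide under",D(220,118,z),D(419,118,z))
E
```

```text
pins [491.8 331.2] [477.5 314.5] [479.6 349.3] bolts [502.6 366.5] [499.  294.6]
slide far [489.1 345.1] [487.8 318.8]
slide far [489.5 344.9] [488.2 318.9]
slide far [489.9 344.8] [488.6 319. ]
slide under [489.  345.5] [487.6 318.6]
slide under [489.3 345.4] [488.  318.8]
slide under [489.7 345.2] [488.4 318.9]
```

Call:
apply_moves --linear '[[-0.025,0.012,0.12],[0,0,0.15],[0,0,0.1],[0,0,0.03],[0,0,0.02],[0,0,0]]' --delta_rot '[[0,0,0],[0,0,0],[0,0,0],[0,0,0],[0,0,0],[0,0,0]]' --fingers '[20,20,20,20,20,20]'

```text
t: 10.6
ee_pos: [447.1, 333.2, 38.6]
eef_rot: [3.141, -0.079, -0.0]
ft_force: [-0.2, 0.0, -0.3]
opening: 0.277
grip_force: 15.0
```

Call:
apply_moves --linear '[[0,0,0.02],[0,0,0]]' --delta_rot '[[0,0,0],[0,0,0]]' --fingers '[20,20]'

```text
t: 10.8
ee_pos: [447.1, 333.3, 37.9]
eef_rot: [-3.141, 0.079, -0.0]
ft_force: [0.3, 0.5, -0.6]
opening: 0.28
grip_force: 15.0
```

Call:
apply_moves --linear '[[0,0,0.02],[0,0,0]]' --delta_rot '[[0,0,0],[0,0,0]]' --fingers '[20,20]'

```text
t: 11.0
ee_pos: [447.0, 333.2, 37.0]
eef_rot: [3.141, -0.079, -0.0]
ft_force: [0.8, -0.4, -0.3]
opening: 0.277
grip_force: 15.0
```

Still no contact, so I'm going down in small steps.

Call:
apply_moves --linear '[[0,0,0.02],[0,0,0]]' --delta_rot '[[0,0,0],[0,0,0]]' --fingers '[20,20]'

```text
t: 11.2
ee_pos: [447.2, 333.3, 36.4]
eef_rot: [-3.141, 0.079, -0.0]
ft_force: [-0.5, 0.7, 0.4]
opening: 0.281
grip_force: 15.0
```

Call:
apply_moves --linear '[[0,0,0.02],[0,0,0]]' --delta_rot '[[0,0,0],[0,0,0]]' --fingers '[20,20]'

```text
t: 11.4
ee_pos: [447.2, 333.3, 35.7]
eef_rot: [-3.14, 0.079, -0.001]
ft_force: [-0.7, -1.5, 3.8]
opening: 0.278
grip_force: 15.0
```

Call:
apply_moves --linear '[[0,0,0],[0,0,0],[0,0,0],[0,0,0],[0,0,-0.2],[0,0,-0.5],[0,0,-0.8],[0,0,-0.9],[0,0,-0.6],[0,0,0],[0,0,0]]' --delta_rot '[[0,0,0],[0,0,0],[0,0,0],[0,0,0],[0,0,0],[0,0,0],[0,0,0],[0,0,0],[0,0,0],[0,0,0],[0,0,0]]' --fingers '[32,40,48,48,48,48,48,48,48,48,48]'

```text
t: 12.5
ee_pos: [447.1, 333.3, 155.9]
eef_rot: [-3.14, 0.079, -0.002]
ft_force: [-0.7, 0.8, -0.7]
opening: 0.478
grip_force: 0.0
```

```bash
python3 - <<'E'
from h import *
f=grab("wrist"); np.save("w5.npy",f,allow_pickle=True)
im=f["im"]; a=cv2.resize(im[130:310,190:370],None,fx=3,fy=3,interpolation=cv2.INTER_CUBIC)
b=cv2.resize(im[130:310,400:500],None,fx=3,fy=3,interpolation=cv2.INTER_CUBIC)
cv2.imwrite("pics/w5c.png",np.hstack([a,b[:, :250]]))
s=robot.read_state();print(s["t"],s["ee_pos"].round(1),s["eef_rot"].round(3),proj(f,[425,145,6]))
E
```

```text
12.55 [446.5 332.9 154.8] [ 3.14e+00 -7.90e-02 -2.00e-03] [449.8270354  212.93644726]
```

View pics/w5c.png

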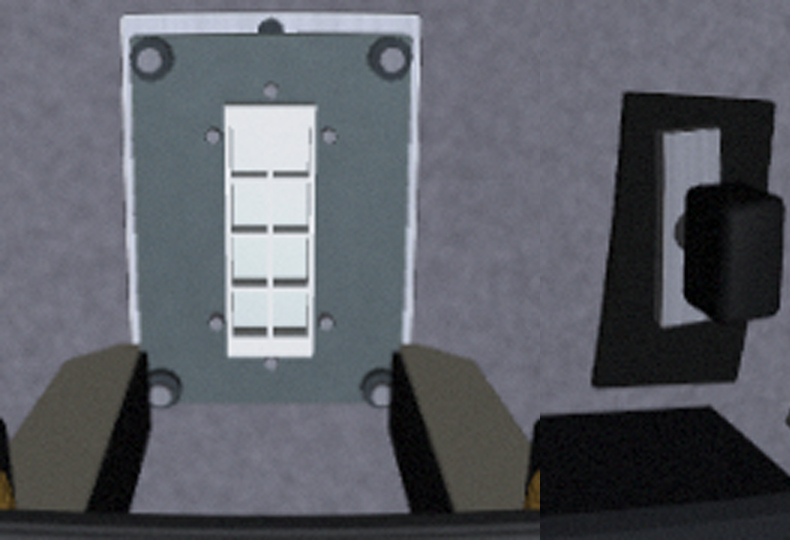

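The slide lies flat between the pins, centred, with its top face from crop (225,105) to (315,357) and about equal gaps to the pins. The block's foot shows at crop (660–720, 128–327) on the pad.

```bash
python3 - <<'E'
from h import *
f=np.load("w5.npy",allow_pickle=True).item()
D=lambda u,v,z: onz(f,400+(u-540)/3-.33,130+v/3-.33,z)[:2].round(1)
A=lambda u,v,z: onz(f,190+u/3-.33,130+v/3-.33,z)[:2].round(1)
print("slide",[A(*p,45).tolist() for p in((225,105),(316,104),(227,357),(314,357))])
print("pins",[A(*p,39).tolist() for p in((270,90),(212,136),(329,136),(217,323),(327,323),(270,365))])
print("foot",[D(*p,14).tolist() for p in((660,133),(720,128),(665,326))],"pad",[D(*p,6).tolist() for p in((625,93),(774,102),(592,386),(738,380))])
plan([430,146,150],-92.8)
E
```

```text
slide [[488.8, 344.3], [487.7, 318.3], [412.0, 348.5], [410.6, 322.0]]
pins [[491.8, 331.3], [479.1, 349.0], [477.4, 314.6], [421.1, 351.3], [419.3, 317.4], [406.3, 335.7]]
foot [[470.3, 165.6], [471.8, 140.3], [398.8, 157.6]] pad [[483.4, 176.2], [480.2, 110.9], [373.8, 182.2], [369.7, 115.3]]
t 12.55 shift in present axes, units [-0.176  4.688  0.123] shift in final axes [-0.183  4.688  0.12 ] turn units [ 0.005  0.01  -0.014]
```

Call:
apply_moves --linear '[[-0.02,0.4,0],[-0.02,0.8,0.02],[-0.02,0.9,0.02],[-0.03,0.9,0.02],[-0.03,0.9,0.02],[-0.03,0.5,0],[-0.02,0.19,0],[0,0,0]]' --delta_rot '[[0,0,0],[0,0,-0.5],[0,0,-0.8],[0,0,-0.2],[0,0,0],[0,0,0],[0,0,0],[0,0,0]]' --fingers '[48,48,48,48,48,48,48,48]'

```text
t: 13.35
ee_pos: [447.1, 148.6, 151.4]
eef_rot: [3.137, 0.164, -0.003]
ft_force: [-0.4, -0.4, 0.2]
opening: 0.479
grip_force: 0.0
```

```bash
python3 - <<'E'
from h import *
f=grab("wrist"); np.save("w6.npy",f,allow_pickle=True)
cv2.imwrite("pics/w6c.png",cv2.resize(cv2.convertScaleAbs(f["im"][130:310,180:380],alpha=1.7,beta=10),None,fx=3.3,fy=3.3,interpolation=cv2.INTER_CUBIC))
s=robot.read_state();print(s["t"],s["ee_pos"].round(1),s["eef_rot"].round(3),f["C"].round(1))
E
```

```text
13.4 [447.3 149.5 151.6] [-3.137e+00 -1.650e-01  2.000e-03] [520.7 156.3 318.4]
```

View pics/w6c.png

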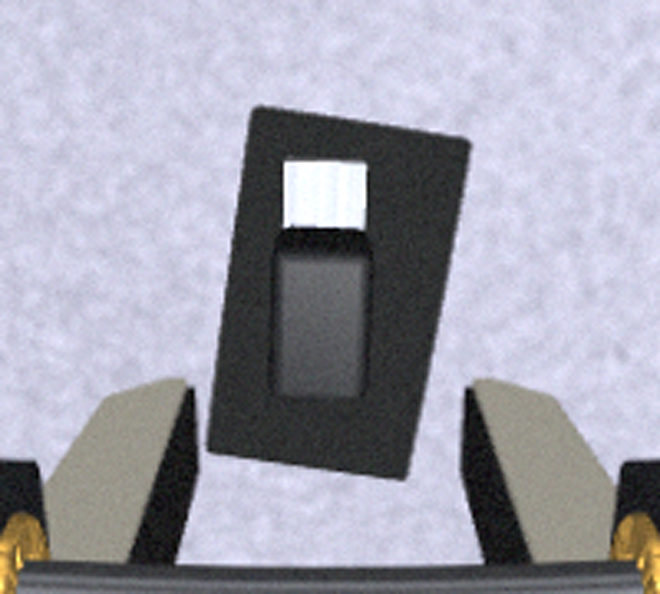

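The block is under the tool and square to it. The far edge of its foot runs (284,160)–(367,162), its handle top spans (275–370, 250–398), and the pad corners are (256,106), (470,143), (208,452) and (406,479).

```bash
python3 - <<'E'
from h import *
f=np.load("w6.npy",allow_pickle=True).item()
D=lambda u,v,z: onz(f,180+u/3.3-.35,130+v/3.3-.35,z)[:2]
a,b=D(284,160,14),D(367,162,14); print("foot edge",a.round(1),b.round(1),np.linalg.norm(a-b).round(1))
m=(a+b)/2
for ang in(4,5,6): 
    r=np.radians(ang); print(ang,"foot centre",(m-36*np.array([np.cos(r),np.sin(r)])).round(1))
h=[D(*p,58) for p in((275,252),(370,252),(273,398),(366,398))]; print("handle",[q.round(1).tolist() for q in h],np.mean(h,0).round(1))
p=[D(*p,6) for p in((256,106),(470,143),(208,452),(406,479))]; print("pad",[q.round(1).tolist() for q in p],np.mean(p,0).round(1))
plan([435.5,147.5,46],-84.5)
E
```

```text
foot edge [470.3 164.4] [472.2 140.6] 23.8
4 foot centre [435.3 150. ]
5 foot centre [435.4 149.3]
6 foot centre [435.4 148.7]
handle [[454.1, 163.2], [456.6, 139.6], [414.9, 160.3], [417.5, 136.1]] [435.8 149.8]
pad [[484.1, 174.3], [479.9, 110.5], [372.8, 180.3], [370.0, 115.9]] [426.7 145.3]
t 13.4 shift in present axes, units [-0.295  0.02   2.641] shift in final axes [-0.298  0.022  2.641] turn units [-0.003  0.013  0.089]
```

Call:
apply_moves --linear '[[-0.2,-0.02,0.3],[-0.09,0,0.7],[0,0,0.8],[0,0,0.7],[0,0,0.4],[0,0,0.2],[0,0,0.04],[0,0,0],[0,0,0],[0,0,0],[0,0,0],[0,0,0],[0,0,0]]' --delta_rot '[[0,0,0.15],[0,0,0.1],[0,0,0],[0,0,0],[0,0,0],[0,0,0],[0,0,0],[0,0,0],[0,0,0],[0,0,0],[0,0,0],[0,0,0],[0,0,0]]' --fingers '[48,48,48,48,48,48,48,48,40,34,20,20,20]' --newtons 40

```text
t: 14.7
ee_pos: [436.7, 149.5, 27.2]
eef_rot: [-3.139, -0.126, -0.002]
ft_force: [-0.4, -0.2, 5.7]
opening: 0.279
grip_force: 40.0
```

```bash
python3 - <<'E'
from h import *
s=robot.read_state();print({k:np.round(s[k],3) for k in("t","ee_pos","eef_rot","ft_force","opening","grip_force")})
E
```

```text
{'t': np.float64(14.7), 'ee_pos': array([436.736, 149.474,  27.239]), 'eef_rot': array([-3.139e+00, -1.260e-01, -2.000e-03]), 'ft_force': array([-0.377, -0.236,  5.66 ]), 'opening': np.float64(0.279), 'grip_force': np.float64(39.968)}
```

Call:
apply_moves --linear '[[0,0,-0.1],[0,0,-0.3],[0,0,-0.7],[0,0,-0.8],[0,0,-0.5],[0,0,-0.1],[0,0,0],[0,0,0]]' --delta_rot '[[0,0,0],[0,0,0],[0,0,0],[0,0,0.5],[0,0,0.5],[0,0,0.25],[0,0,0],[0,0,0]]' --fingers '[20,20,20,20,20,20,20,20]'

```text
t: 15.5
ee_pos: [435.2, 149.3, 125.4]
eef_rot: [3.14, -0.078, -0.004]
ft_force: [0.1, 0.2, -2.2]
opening: 0.278
grip_force: 40.0
```

```bash
python3 - <<'E'
from h import *
plan([450.5,333.2,105],-92.9)
s=robot.read_state();print({k:np.round(s[k],3) for k in("t","ee_pos","eef_rot","ft_force","opening","grip_force")})
E
```

```text
t 15.5 shift in present axes, units [ 0.157 -4.611  0.507] shift in final axes [ 0.15  -4.611  0.509] turn units [0.003 0.023 0.011]
{'t': np.float64(15.5), 'ee_pos': array([435.158, 149.315, 125.352]), 'eef_rot': array([ 3.14 , -0.078, -0.004]), 'ft_force': array([ 0.107,  0.181, -2.229]), 'opening': np.float64(0.278), 'grip_force': np.float64(39.966)}
```

Call:
apply_moves --linear '[[0.02,-0.3,0],[0.02,-0.6,0],[0.02,-0.7,0],[0.02,-0.7,0],[0.02,-0.7,0],[0.02,-0.7,0],[0.02,-0.6,0],[0.01,-0.31,0],[0,0,0.3],[0,0,0.2],[0,0,0],[0,0,0]]' --delta_rot '[[0,0,0],[0,0.02,0],[0,0,0],[0,0,0],[0,0,0],[0,0,0],[0,0,0],[0,0,0],[0,0,0],[0,0,0],[0,0,0],[0,0,0]]' --fingers '[20,20,20,20,20,20,20,20,20,20,20,20]'

```text
t: 16.7
ee_pos: [451.2, 332.1, 106.0]
eef_rot: [3.14, -0.081, 0.001]
ft_force: [-0.4, 0.7, -2.3]
opening: 0.278
grip_force: 40.0
```

```bash
python3 - <<'E'
from h import *
f=grab("wrist"); np.save("w7.npy",f,allow_pickle=True)
cv2.imwrite("pics/w7.png",cv2.resize(cv2.convertScaleAbs(f["im"][100:310,170:390],alpha=1.5,beta=10),None,fx=2.8,fy=2.8,interpolation=cv2.INTER_CUBIC))
plan([450.5,333.2,66],-92.9)
s=robot.read_state();print({k:np.round(s[k],3) for k in("t","ee_pos","eef_rot","ft_force","opening","grip_force")})
# far-edge of foot: brightness profile down the middle column, slide and foot widths
g=cv2.cvtColor(f["im"],cv2.COLOR_BGR2GRAY)
for v in range(168,262,3): print(v,' '.join(f"{x:3d}" for x in g[v,240:320:3]))
E
```

```text
t 16.75 shift in present axes, units [-0.031 -0.019  1.013] shift in final axes [-0.029 -0.019  1.013] turn units [ 0.003 -0.016 -0.009]
{'t': np.float64(16.75), 'ee_pos': array([451.616, 332.397, 106.536]), 'eef_rot': array([ 3.14e+00, -8.10e-02,  3.00e-03]), 'ft_force': array([ 0.639,  0.69 , -2.513]), 'opening': np.float64(0.279), 'grip_force': np.float64(39.967)}
168 109 109 108 109 112 111 110 111 109 110 111 112 110 106 109 111 107 105 108 111 110 110 110 111 111 110 112
171 107 109 110 112 113 109 110 107 112 109 111 114  96 141 106 106 110 109 108 111 111 110 109 111 111 111 109
174 107 108 108 110 112 109 107 106 109 104 112 108 129 144 109 111 111 108 111 111 110 109 110 113 111 109 111
177 112 112 112 111 116 114 110  83  87  82  84  83  85  85  85  85  81  86  81 110 111 110 113 110 113 109 110
180 109 109 112 110 109 110 112 234 234 235 234 233 233 233 234 234 234 234 233 109 109 109 109 111 108 108 108
183 106 108 107 107 107 109 109 233 234 234 233 234 233 234 233 234 233 234 234 112 109 110 110 111 108 110 111
186 106 107 107 105 108 107 109 233 233 233 234 234 233 23
[... 2153 characters left out ...]
  13   4 105 109 108 103 104
246  96  89  83  83  85   7   5   0   8   6   3  12   2  10   9   5   2   8   1  10   7   9  50  84  81  83  99
249  79  79  86  82  81   7  10  13   9   9  15  11  15  15  12  11   9  17  15  16  15   6  26  77  83  82  83
252  80  84  82  81  40  20  19  14  20  21  17  24  20  18  19  24  17  21  20  19  23  13  15  85  82  81  81
255  82  82  84  83  26  20  32  34  27  34  33  32  35  32  37  29  33  36  33  31  34  23  15  85  82  82  83
258  80  80  83  80  10  25  35  42  43  44  44  42  45  44  45  44  45  46  42  48  43  26  16  78  83  82  84
261  81  82  85  79  12  21  33  47  44  46  42  44  43  43  46  47  43  44  50  45  45  31  10  53  84  84  80
```

```bash
python3 - <<'E'
from h import *
f=np.load("w7.npy",allow_pickle=True).item()
for z in(91,93,95):
    a,b=onz(f,259.5,196.8,z),onz(f,301.7,196.8,z); print(z,a.round(1)[:2],b.round(1)[:2],np.linalg.norm(a-b).round(1))
    r=np.radians(-3); print("  foot centre",((a+b)/2-36*np.array([np.cos(r),np.sin(r),0])).round(1)[:2])
a,b=onz(f,259.7,178.7,45),onz(f,295.5,178.7,45); print("slide",a.round(1)[:2],b.round(1)[:2],((a+b)/2-38*np.array([np.cos(r),np.sin(r),0])).round(1)[:2])
E
```

```text
91 [485.4 342.1] [484.1 317.9] 24.2
  foot centre [448.8 331.9]
93 [485.8 342. ] [484.6 318. ] 24.0
  foot centre [449.3 331.9]
95 [486.3 341.8] [485.  318.2] 23.7
  foot centre [449.7 331.9]
slide [488.7 344.5] [487.3 319.1] [450.  333.8]
```

Call:
apply_moves --linear '[[0,-0.038,0.2],[0,0,0.3],[0,0,0.25],[0,0,0.12],[0,0,0.05],[0,0,0.02],[0,0,0]]' --delta_rot '[[0,0,0],[0,0,0],[0,0,0],[0,0,0],[0,0,0],[0,0,0],[0,0,0]]' --fingers '[20,20,20,20,20,20,20]'

```text
t: 17.45
ee_pos: [451.8, 334.9, 69.2]
eef_rot: [-3.141, 0.079, -0.004]
ft_force: [0.1, -0.1, -2.1]
opening: 0.276
grip_force: 40.0
```

Call:
apply_moves --linear '[[0,0,0.03],[0,0,0.03],[0,0,0]]' --delta_rot '[[0,0,0],[0,0,0],[0,0,0]]' --fingers '[20,20,20]'

```text
t: 17.75
ee_pos: [451.6, 334.8, 66.7]
eef_rot: [3.141, -0.079, 0.003]
ft_force: [0.3, -0.2, -2.1]
opening: 0.273
grip_force: 40.0
```

Call:
apply_moves --linear '[[0,0,0.03],[0,0,0.03],[0,0,0]]' --delta_rot '[[0,0,0],[0,0,0],[0,0,0]]' --fingers '[20,20,20]'

```text
t: 18.05
ee_pos: [451.8, 334.9, 64.6]
eef_rot: [-3.14, 0.079, -0.004]
ft_force: [-0.9, -0.3, 2.7]
opening: 0.277
grip_force: 40.0
```

Call:
apply_moves --linear '[[0,0,0.03],[0,0,0.03],[0,0,0.03],[0,0,0]]' --delta_rot '[[0,0,0],[0,0,0],[0,0,0],[0,0,0]]' --fingers '[20,20,20,20]'

```text
t: 18.45
ee_pos: [451.9, 334.9, 61.2]
eef_rot: [-3.14, 0.079, -0.004]
ft_force: [-2.6, -1.5, 6.4]
opening: 0.276
grip_force: 40.0
```

Call:
apply_moves --linear '[[0,0,0.02],[0,0,0.02],[0,0,0]]' --delta_rot '[[0,0,0],[0,0,0],[0,0,0]]' --fingers '[20,20,20]'

```text
t: 18.75
ee_pos: [452.1, 335.0, 61.0]
eef_rot: [-3.14, 0.079, -0.005]
ft_force: [-4.2, -2.8, 16.0]
opening: 0.277
grip_force: 40.0
```

Call:
apply_moves --linear '[[0,0,0.02],[0,0,0.02],[0,0,0]]' --delta_rot '[[0,0,0],[0,0,0],[0,0,0]]' --fingers '[20,20,20]'

```text
t: 19.05
ee_pos: [452.8, 335.1, 60.7]
eef_rot: [-3.14, 0.079, -0.008]
ft_force: [-5.5, -3.7, 23.7]
opening: 0.279
grip_force: 40.0
```

```bash
python3 - <<'E'
from h import *
s=robot.read_state();print({k:np.round(s[k],3) for k in("t","ee_pos","eef_rot","ft_force","moment","opening","grip_force")})
E
```

```text
{'t': np.float64(19.05), 'ee_pos': array([452.756, 335.109,  60.67 ]), 'eef_rot': array([-3.14 ,  0.079, -0.008]), 'ft_force': array([-5.537, -3.687, 23.722]), 'moment': array([-0.875,  1.448, -0.127]), 'opening': np.float64(0.279), 'grip_force': np.float64(40.003)}
```

Call:
apply_moves --linear '[[0,0,0],[0,0,0],[0,0,0],[0,0,0],[0,0,0],[0,0,0],[0,0,0],[0,0,0],[0,0,0],[0,0,0],[0,0,0],[0,0,0],[0,0,0],[0,0,0]]' --delta_rot '[[0,0,0],[0,0,0],[0,0,0],[0,0,0],[0,0,0],[0,0,0],[0,0,0],[0,0,0],[0,0,0],[0,0,0],[0,0,0],[0,0,0],[0,0,0],[0,0,0]]' --fingers '[20,20,20,20,20,20,20,20,20,20,20,20,20,20]'

```text
t: 20.45
ee_pos: [452.8, 335.1, 60.7]
eef_rot: [-3.14, 0.079, -0.008]
ft_force: [-5.6, -4.3, 24.0]
opening: 0.277
grip_force: 40.0
```

```bash
python3 - <<'E'
from h import *
s=robot.read_state();print({k:np.round(s[k],3) for k in("t","ee_pos","eef_rot","ft_force","moment","opening","grip_force")})
f=grab("wrist"); np.save("w8.npy",f,allow_pickle=True)
# plate level check: the two far bolts/corners vs before press, in the side camera: plate & base edges
g=cv2.cvtColor(f["im"],cv2.COLOR_BGR2GRAY)
cv2.imwrite("pics/w8.png",cv2.resize(f["im"][110:330,170:390],None,fx=2.7,fy=2.7,interpolation=cv2.INTER_CUBIC))
E
```

```text
{'t': np.float64(20.45), 'ee_pos': array([452.774, 335.102,  60.677]), 'eef_rot': array([-3.14 ,  0.079, -0.008]), 'ft_force': array([-5.608, -4.322, 23.953]), 'moment': array([-0.897,  1.441, -0.092]), 'opening': np.float64(0.277), 'grip_force': np.float64(40.003)}
```

View pics/w8.png

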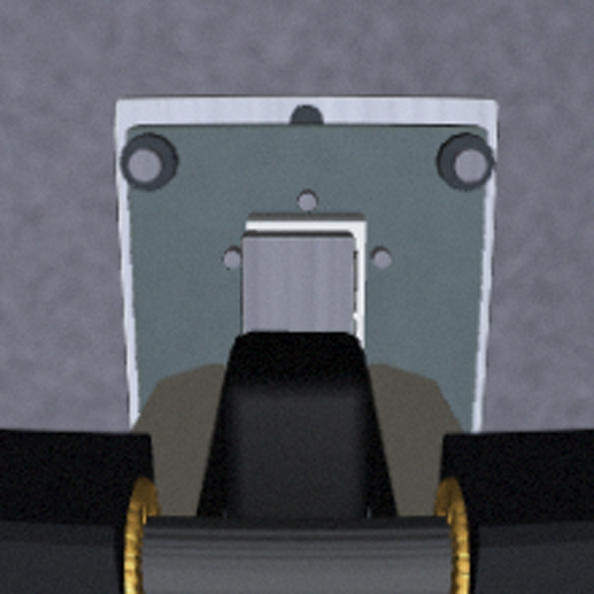

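The press is square: the foot covers the slide and is offset about 1 mm. TCP z stopped at about 61 while the net force rose to about 26 N, so the plate is on its stops, and I held it for more than 1.4 s. Next I lift off and return the block.

Call:
apply_moves --linear '[[0,0,-0.05],[0,0,-0.05],[0,0,-0.05],[0,0,-0.05],[0,0,-0.05],[0,0,-0.15],[0,0,-0.4],[0,0,-0.5],[0,0,-0.2],[0,0,0]]' --delta_rot '[[0,0,0],[0,0,0],[0,0,0],[0,0,0],[0,0,0],[0,0,0],[0,0,0],[0,0,0],[0,0,0],[0,0,0]]' --fingers '[20,20,20,20,20,20,20,20,20,20]'

```text
t: 21.5
ee_pos: [452.2, 335.2, 118.4]
eef_rot: [-3.14, 0.079, -0.006]
ft_force: [-0.7, 0.9, -1.5]
opening: 0.279
grip_force: 40.0
```

```bash
python3 - <<'E'
from h import *
plan([427.5,146,40],-92.9)
s=robot.read_state();print({k:np.round(s[k],3) for k in("t","ee_pos","eef_rot","ft_force","opening","grip_force")})
E
```

```text
t 21.5 shift in present axes, units [-0.386  4.756  1.954] shift in final axes [-0.376  4.754  1.961] turn units [-0.01  -0.037  0.003]
{'t': np.float64(21.5), 'ee_pos': array([452.157, 335.164, 118.422]), 'eef_rot': array([-3.14 ,  0.079, -0.006]), 'ft_force': array([-0.689,  0.874, -1.518]), 'opening': np.float64(0.279), 'grip_force': np.float64(39.99)}
```

Call:
apply_moves --linear '[[-0.02,0.3,0],[-0.06,0.7,0],[-0.06,0.8,0],[-0.06,0.8,0],[-0.06,0.8,0],[-0.06,0.8,0],[-0.05,0.4,0],[-0.01,0.15,0.2],[0,0,0.6],[0,0,0.7],[0,0,0.4],[0,0,0.15],[0,0,0.1],[0,0,0.03],[0,0,0]]' --delta_rot '[[0,0,0],[0,-0.03,0],[0,0,0],[0,0,0],[0,0,0],[0,0,0],[0,0,0],[0,0,0],[0,0,0],[0,0,0],[0,0,0],[0,0,0],[0,0,0],[0,0,0],[0,0,0]]' --fingers '[20,20,20,20,20,20,20,20,20,20,20,20,20,20,20]'

```text
t: 23.0
ee_pos: [427.2, 146.0, 30.6]
eef_rot: [-3.14, 0.079, 0.0]
ft_force: [0.1, 0.6, -2.0]
opening: 0.275
grip_force: 40.0
```

Call:
apply_moves --linear '[[0,0,0.025],[0,0,0]]' --delta_rot '[[0,0,0],[0,0,0]]' --fingers '[20,20]'

```text
t: 23.2
ee_pos: [427.1, 145.9, 29.7]
eef_rot: [-3.14, 0.079, -0.0]
ft_force: [0.4, 0.3, -1.8]
opening: 0.278
grip_force: 40.0
```

Call:
apply_moves --linear '[[0,0,0.025],[0,0,0]]' --delta_rot '[[0,0,0],[0,0,0]]' --fingers '[20,20]'

```text
t: 23.4
ee_pos: [426.8, 145.8, 28.3]
eef_rot: [-3.141, 0.079, 0.001]
ft_force: [0.5, -0.4, -2.0]
opening: 0.276
grip_force: 40.0
```

Call:
apply_moves --linear '[[0,0,0.02],[0,0,0]]' --delta_rot '[[0,0,0],[0,0,0]]' --fingers '[20,20]'

```text
t: 23.6
ee_pos: [426.8, 145.8, 27.4]
eef_rot: [-3.141, 0.079, 0.001]
ft_force: [-1.2, 0.7, -1.4]
opening: 0.278
grip_force: 40.0
```

Call:
apply_moves --linear '[[0,0,0.02],[0,0,0]]' --delta_rot '[[0,0,0],[0,0,0]]' --fingers '[20,20]'

```text
t: 23.8
ee_pos: [426.8, 145.9, 27.3]
eef_rot: [-3.141, 0.079, 0.001]
ft_force: [-3.4, -0.2, 6.8]
opening: 0.277
grip_force: 40.0
```

Contact at 27.3, the same height as the pick-up. Releasing and rising, then back over the jig.

Call:
apply_moves --linear '[[0,0,-0.01],[0,0,0],[0,0,0],[0,0,0],[0,0,0],[0,0,-0.2],[0,0,-0.5],[0,0,-0.8],[0,0,-0.9],[0,0,-0.5],[0,0,0]]' --delta_rot '[[0,0,0],[0,0,0],[0,0,0],[0,0,0],[0,0,0],[0,0,0],[0,0,0],[0,0,0],[0,0,0],[0,0,0],[0,0,0]]' --fingers '[30,34,42,48,48,48,48,48,48,48,48]'

```text
t: 24.9
ee_pos: [429.2, 146.1, 146.4]
eef_rot: [-3.14, 0.079, -0.009]
ft_force: [-0.1, -0.4, 0.2]
opening: 0.481
grip_force: 0.0
```

```bash
python3 - <<'E'
from h import *
plan([448,333.3,120],-92.9)
s=robot.read_state();print({k:np.round(s[k],3) for k in("t","ee_pos","eef_rot","ft_force","opening","grip_force")})
# check the block: foot far edge & pad in this view (foot bright on black pad)
f=grab("wrist"); g=cv2.cvtColor(f["im"],cv2.COLOR_BGR2GRAY)
m=((g>70)*255).astype(np.uint8); q=proj(f,[427,146,58]); print("handle proj",q)
pc=((g<60)*255).astype(np.uint8); pc[:140]=0; pc[290:]=0; pc[:,:200]=0; pc[:,360:]=0
cs,_=cv2.findContours(pc,cv2.RETR_EXTERNAL,cv2.CHAIN_APPROX_NONE); c=max(cs,key=cv2.contourArea)
inner=cv2.drawContours(np.zeros_like(pc),[c],-1,255,-1)&m
cs,_=cv2.findContours(inner,cv2.RETR_EXTERNAL,cv2.CHAIN_APPROX_NONE)
for c2 in sorted(cs,key=cv2.contourArea)[-2:]:
    print(cv2.contourArea(c2),[onz(f,*p,14)[:2].round(1).tolist() for p in cv2.boxPoints(cv2.minAreaRect(c2))])
E
```

```text
t 24.9 shift in present axes, units [ 0.232 -4.697  0.667] shift in final axes [ 0.234 -4.698  0.661] turn units [-0.009 -0.057  0.004]
{'t': np.float64(24.9), 'ee_pos': array([429.153, 146.088, 146.44 ]), 'eef_rot': array([-3.14 ,  0.079, -0.009]), 'ft_force': array([-0.111, -0.377,  0.155]), 'opening': np.float64(0.481), 'grip_force': np.float64(0.0)}
handle proj [280.25955514 220.88272104]
457.5 [[443.0, 157.4], [461.9, 155.6], [459.8, 132.4], [440.9, 134.0]]
```

Call:
apply_moves --linear '[[0,-0.3,0],[0.04,-0.7,0],[0.04,-0.8,0],[0.04,-0.8,0],[0.04,-0.8,0],[0.04,-0.8,0],[0.02,-0.4,0],[0.01,-0.1,0],[0,0,0]]' --delta_rot '[[0,0,0],[0,-0.05,0],[0,0,0],[0,0,0],[0,0,0],[0,0,0],[0,0,0],[0,0,0],[0,0,0]]' --fingers '[48,48,48,48,48,48,48,48,48]'

```text
t: 25.85
ee_pos: [444.8, 332.9, 141.9]
eef_rot: [3.139, -0.077, -0.013]
ft_force: [0.1, -0.5, 0.0]
opening: 0.48
grip_force: 0.0
```

```bash
python3 - <<'E'
from h import *
f=grab("wrist"); g=cv2.cvtColor(f["im"],cv2.COLOR_BGR2GRAY)
m=((g>175)*255).astype(np.uint8); m[:,:235]=0; m[:,325:]=0; m[:145]=0; m[300:]=0
m=cv2.morphologyEx(m,cv2.MORPH_CLOSE,np.ones((9,9)))
cs,_=cv2.findContours(m,cv2.RETR_EXTERNAL,cv2.CHAIN_APPROX_NONE)
for c in sorted(cs,key=cv2.contourArea)[-2:]:
    w=np.array([onz(f,*p,45)[:2] for p in cv2.boxPoints(cv2.minAreaRect(c))]); print(cv2.contourArea(c),w.round(1).tolist(),w.mean(0).round(1),cv2.boundingRect(c))
s=robot.read_state();print(s["t"],s["ee_pos"].round(1),s["eef_rot"].round(3))
plan([448,333.3,35.7],-92.9)
E
```

```text
2602.0 [[488.6, 344.4], [487.3, 319.2], [411.5, 322.1], [412.9, 349.2]] [450.1 333.7] (263, 163, 32, 88)
25.9 [444.9 332.3 142.2] [ 3.139 -0.079 -0.012]
t 25.9 shift in present axes, units [ 0.096 -0.031  2.662] shift in final axes [ 0.075 -0.028  2.662] turn units [0.013 0.074 0.005]
```

Call:
apply_moves --linear '[[0.115,-0.03,0.3],[0,0,0.6],[0,0,0.7],[0,0,0.5],[0,0,0.3],[0,0,0.15],[0,0,0.06],[0,0,0]]' --delta_rot '[[0,0.05,0],[0,0,0],[0,0,0],[0,0,0],[0,0,0],[0,0,0],[0,0,0],[0,0,0]]' --fingers '[48,48,48,48,48,48,48,48]'

```text
t: 26.7
ee_pos: [450.5, 334.1, 38.9]
eef_rot: [-3.14, 0.08, 0.0]
ft_force: [-0.5, -0.7, 0.5]
opening: 0.483
grip_force: 0.0
```

```bash
python3 - <<'E'
from h import *
plan([449.5,333.5,36],-92.9)
s=robot.read_state();print({k:np.round(s[k],3) for k in("t","ee_pos","eef_rot","ft_force","opening","grip_force")})
E
```

```text
t 26.7 shift in present axes, units [-0.024  0.015  0.074] shift in final axes [-0.024  0.015  0.074] turn units [-0.004  0.003 -0.001]
{'t': np.float64(26.7), 'ee_pos': array([450.471, 334.053,  38.949]), 'eef_rot': array([-3.14,  0.08,  0.  ]), 'ft_force': array([-0.546, -0.688,  0.462]), 'opening': np.float64(0.483), 'grip_force': np.float64(0.0)}
```

Call:
apply_moves --linear '[[-0.02,0.01,0.07],[0,0,0],[0,0,0],[0,0,0],[0,0,0],[0,0,0],[0,0,0],[0,0,-0.1],[0,0,-0.3],[0,0,-0.7],[0,0,-0.9],[0,0,-0.6],[0,0,0]]' --delta_rot '[[0,0,0],[0,0,0],[0,0,0],[0,0,0],[0,0,0],[0,0,0],[0,0,0],[0,0,0],[0,0,0],[0,0,0],[0,0,-0.5],[0,0,-0.5],[0,0,0]]' --fingers '[48,48,40,32,20,20,20,20,20,20,20,20,20]' --newtons 15

```text
t: 28.0
ee_pos: [451.8, 335.0, 144.6]
eef_rot: [-3.137, -0.087, -0.011]
ft_force: [-0.8, 0.2, -0.2]
opening: 0.276
grip_force: 15.0
```

```bash
python3 - <<'E'
from h import *
plan([584,-96,140],-87)
s=robot.read_state();print({k:np.round(s[k],3) for k in("t","ee_pos","eef_rot","ft_force","opening","grip_force")})
E
```

```text
t 28.0 shift in present axes, units [ 2.704 10.941  0.096] shift in final axes [ 2.737 10.933  0.114] turn units [-0.032 -0.066  0.028]
{'t': np.float64(28.0), 'ee_pos': array([451.787, 334.998, 144.554]), 'eef_rot': array([-3.137, -0.087, -0.011]), 'ft_force': array([-0.783,  0.161, -0.212]), 'opening': np.float64(0.276), 'grip_force': np.float64(14.999)}
```

Call:
apply_moves --linear '[[0.1,0.4,0],[0.2,0.8,0],[0.23,0.93,0],[0.23,0.93,0],[0.23,0.93,0],[0.23,0.93,0],[0.23,0.93,0],[0.23,0.93,0],[0.23,0.93,0],[0.23,0.93,0],[0.23,0.93,0],[0.2,0.8,0],[0.1,0.4,0],[0.03,0.1,0],[0,0,0],[0,0,0]]' --delta_rot '[[0,0,0],[0,0,0],[0,0,0],[0,0,0],[0,0,0],[0,0,0],[0,0,0],[0,0,0],[0,0,0],[0,0,0],[0,0,0],[0,0,0],[0,0,0],[0,0,0],[0,0,0],[0,0,0]]' --fingers '[20,20,20,20,20,20,20,20,20,20,20,20,20,20,20,20]'

```text
t: 29.6
ee_pos: [580.0, -93.2, 139.2]
eef_rot: [-3.139, -0.087, 0.004]
ft_force: [-1.1, 0.4, -0.8]
opening: 0.277
grip_force: 15.0
```

```bash
python3 - <<'E'
from h import *
s=robot.read_state();print({k:np.round(s[k],3) for k in("t","ee_pos","eef_rot","ft_force","opening","grip_force")})
f=grab("wrist"); np.save("w9.npy",f,allow_pickle=True); g=cv2.cvtColor(f["im"],cv2.COLOR_BGR2GRAY)
for n,p in dict(tcp=s["ee_pos"],slideback=[622,-96,15],basin=[603,-192,43],basL=[603,-160,43],mailtop=[530,-101,19],rimtop=[641,-95,13],rimleft=[585,-35,13]).items(): print(n,proj(f,p).round(0))
m=((g>150)*255).astype(np.uint8)
cs,_=cv2.findContours(m,cv2.RETR_EXTERNAL,cv2.CHAIN_APPROX_NONE)
for c in cs:
    if cv2.contourArea(c)>80: x,y,w,h=cv2.boundingRect(c); print((x,y,w,h),[onz(f,*p,z)[:2].round().tolist() for p,z in (((x,y),43),((x,y+h),43),((x+w,y),43),((x,y),150),((x+w,y),150))])
for v in(60,90,110): print(v,' '.join(f"{int(x)}" for x in g[v,140:440:6]))
for u in(250,280,310): print(u,' '.join(f"{int(x)}" for x in g[40:250:5,u]))
E
```

```text
{'t': np.float64(29.6), 'ee_pos': array([579.98 , -93.153, 139.19 ]), 'eef_rot': array([-3.139, -0.087,  0.004]), 'ft_force': array([-1.096,  0.372, -0.848]), 'opening': np.float64(0.277), 'grip_force': np.float64(15.0)}
tcp [280. 262.]
slideback [286. 162.]
basin [396. 195.]
basL [361. 193.]
mailtop [285. 259.]
rimtop [286. 140.]
rimleft [218. 198.]
(462, 277, 36, 15) [[524.0, -281.0], [507.0, -287.0], [523.0, -332.0], [577.0, -203.0], [576.0, -233.0]]
(348, 254, 30, 16) [[547.0, -155.0], [532.0, -158.0], [548.0, -184.0], [591.0, -129.0], [591.0, -145.0]]
(253, 198, 53, 104) [[593.0, -70.0], [494.0, -73.0], [596.0, -114.0], [618.0, -78.0], [619.0, -104.0]]
(432, 152, 69, 84) [[644.0, -222.0], [567.0, -235.0], [653.0, -300.0], [648.0, -168.0], [654.0, -214.0]]
(355, 149, 70, 99) [[639.0, -152.0], [553.0, -161.0], [646.0, -215.0], [645.0, -126.0], [649.0, -164.0]]
(59, 124, 32, 98) [[657.0, 120.0], [560.0, 129.0], [655.0, 81.0], [656.0, 35.0], [655.0, 12.0]]
60 93 96 96 93 70 71 73 38 98 102 93 102 99 103 98 103 102 105 102 100 99 98 104 102 101 99 94 98 96 102 99 98 101 100 96 97 91 
[... 174 characters left out ...]
7 101 103 99 100 100 101 100 99 101 99 101 98
110 94 100 102 102 93 103 99 96 99 100 101 98 99 95 103 98 94 97 101 99 95 99 98 98 100 99 101 97 93 105 101 104 98 97 99 100 100 97 101 95 95 100 102 106 106 101 102 99 103 96
250 107 98 100 101 100 97 96 104 93 99 106 102 95 98 99 103 96 103 99 99 124 121 121 117 127 124 123 126 118 122 119 124 127 124 125 129 123 126 122 127 123 70
280 97 99 101 103 103 99 106 101 98 96 101 101 101 99 101 100 96 100 102 119 123 125 125 116 126 124 125 125 120 126 122 76 209 211 211 212 212 211 211 210 212 209
310 96 96 98 96 96 98 102 99 95 99 92 93 97 99 98 105 97 91 96 131 126 123 127 121 124 126 123 128 124 122 128 119 124 119 128 121 124 120 125 125 122 71
```

Call:
apply_moves --linear '[[0.1,0.09,0.3],[0,0,0.6],[0,0,0.7],[0,0,0.7],[0,0,0.4],[0,0,0.2],[0,0,0.1],[0,0,0],[0,0,0]]' --delta_rot '[[0,0,0],[0,0,0],[0,0,0],[0,0,0],[0,0,0],[0,0,0],[0,0,0],[0,0,0],[0,0,0]]' --fingers '[20,20,20,20,20,20,20,20,20]'

```text
t: 30.55
ee_pos: [585.6, -98.0, 20.5]
eef_rot: [3.14, 0.086, 0.001]
ft_force: [-0.5, 0.1, -0.4]
opening: 0.275
grip_force: 15.0
```

```bash
python3 - <<'E'
from h import *
plan([586,-97,8],-87)
s=robot.read_state();print({k:np.round(s[k],3) for k in("t","ee_pos","eef_rot","ft_force","opening","grip_force")})
f=grab("wrist"); g=cv2.cvtColor(f["im"],cv2.COLOR_BGR2GRAY)
m=((g>150)*255).astype(np.uint8)
cs,_=cv2.findContours(m,cv2.RETR_EXTERNAL,cv2.CHAIN_APPROX_NONE)
for c in cs:
    if cv2.contourArea(c)>80: x,y,w,h=cv2.boundingRect(c); print((x,y,w,h),"z43",[onz(f,*p,43)[:2].round().tolist() for p in((x,y),(x,y+h))],"z30",[onz(f,*p,30)[:2].round().tolist() for p in((x,y),(x+w,y))])
for n,p in dict(rimtop=[642,-96,13],rimleft=[585,-35,13]).items(): print(n,proj(f,p).round(0))
print(' '.join(f"{int(x)}" for x in g[90:200:3,280]));print(' '.join(f"{int(x)}" for x in g[190,150:260:3]))
E
```

```text
t 30.55 shift in present axes, units [ 0.012 -0.025  0.312] shift in final axes [ 0.012 -0.025  0.312] turn units [ 0.005 -0.005  0.022]
{'t': np.float64(30.55), 'ee_pos': array([585.571, -98.031,  20.481]), 'eef_rot': array([3.14e+00, 8.60e-02, 1.00e-03]), 'ft_force': array([-0.521,  0.128, -0.418]), 'opening': np.float64(0.275), 'grip_force': np.float64(15.0)}
(254, 337, 54, 28) z43 [[549.0, -86.0], [528.0, -86.0]] z30 [[539.0, -85.0], [541.0, -117.0]]
(254, 198, 52, 104) z43 [[626.0, -84.0], [572.0, -86.0]] z30 [[623.0, -83.0], [625.0, -109.0]]
(497, 178, 63, 108) z43 [[645.0, -210.0], [581.0, -229.0]] z30 [[644.0, -220.0], [650.0, -279.0]]
(398, 178, 101, 111) z43 [[640.0, -151.0], [582.0, -161.0]] z30 [[638.0, -156.0], [644.0, -222.0]]
(0, 137, 7, 46) z43 [[657.0, 71.0], [629.0, 74.0]] z30 [[657.0, 85.0], [656.0, 78.0]]
rimtop [282. 158.]
rimleft [175. 250.]
95 96 99 101 98 98 101 103 103 102 107 103 101 97 100 98 99 98 104 75 119 122 127 125 126 123 123 124 127 130 119 116 128 123 118 73 211
100 98 100 96 118 91 41 107 121 124 123 125 123 124 125 126 124 122 124 122 126 123 127 126 126 127 125 125 120 122 123 123 125 123 125 125 124
```

Call:
apply_moves --linear '[[0,0,0.15],[0,0,0.1],[0,0,0.05],[0,0,0]]' --delta_rot '[[0,0,0],[0,0,0],[0,0,0],[0,0,0]]' --fingers '[20,20,20,20]'

```text
t: 31.0
ee_pos: [584.4, -97.9, 7.1]
eef_rot: [-3.14, -0.085, 0.003]
ft_force: [0.6, 0.6, 0.1]
opening: 0.278
grip_force: 15.0
```

Call:
apply_moves --linear '[[0,0,0.02],[0,0,0]]' --delta_rot '[[0,0,0],[0,0,0]]' --fingers '[20,20]'

```text
t: 31.2
ee_pos: [584.8, -98.0, 6.8]
eef_rot: [-3.14, -0.085, 0.002]
ft_force: [0.6, 0.8, -0.1]
opening: 0.281
grip_force: 15.0
```

Call:
apply_moves --linear '[[0,0,0.02],[0,0,0]]' --delta_rot '[[0,0,0],[0,0,0]]' --fingers '[20,20]'

```text
t: 31.4
ee_pos: [584.8, -97.9, 6.0]
eef_rot: [-3.14, -0.085, 0.001]
ft_force: [0.3, 0.2, 0.1]
opening: 0.278
grip_force: 15.0
```

Call:
apply_moves --linear '[[0,0,0.015],[0,0,0]]' --delta_rot '[[0,0,0],[0,0,0]]' --fingers '[20,20]'

```text
t: 31.6
ee_pos: [584.9, -98.0, 6.0]
eef_rot: [3.14, 0.085, -0.001]
ft_force: [-2.5, 0.0, 4.1]
opening: 0.276
grip_force: 15.0
```

Call:
apply_moves --linear '[[0,0,0.015],[0,0,0]]' --delta_rot '[[0,0,0],[0,0,0]]' --fingers '[20,20]'

```text
t: 31.8
ee_pos: [584.9, -98.0, 5.9]
eef_rot: [3.14, 0.085, -0.001]
ft_force: [-4.1, 0.3, 9.1]
opening: 0.275
grip_force: 15.0
```

Down on the floor. I back off slightly, release with a modest opening, and rise.

Call:
apply_moves --linear '[[0,0,-0.02],[0,0,0],[0,0,0],[0,0,0],[0,0,0],[0,0,-0.2],[0,0,-0.5],[0,0,-0.8],[0,0,-0.9],[0,0,-0.8],[0,0,-0.3],[0,0,0],[0,0,0]]' --delta_rot '[[0,0,0],[0,0,0],[0,0,0],[0,0,0],[0,0,0],[0,0,0],[0,0,0],[0,0,0],[0,0,0],[0,0,0],[0,0,0],[0,0,0],[0,0,0]]' --fingers '[28,31,35,40,42,42,42,42,42,42,42,42,42]'

```text
t: 33.1
ee_pos: [584.2, -97.7, 144.4]
eef_rot: [-3.14, -0.085, 0.004]
ft_force: [-0.8, 0.9, -0.5]
opening: 0.423
grip_force: 0.0
```

```bash
python3 - <<'E'
from h import *
s=robot.read_state();print({k:np.round(s[k],3) for k in("t","ee_pos","opening","grip_force","ft_force")})
f=grab("wrist"); g=cv2.cvtColor(f["im"],cv2.COLOR_BGR2GRAY)
m=cv2.morphologyEx(((g>170)*255).astype(np.uint8),cv2.MORPH_CLOSE,np.ones((7,7)))
cs,_=cv2.findContours(m,cv2.RETR_EXTERNAL,cv2.CHAIN_APPROX_NONE)
for c in cs:
    if cv2.contourArea(c)>300:
        w=np.array([onz(f,*p,15)[:2] for p in cv2.boxPoints(cv2.minAreaRect(c))]); print(cv2.contourArea(c),w.mean(0).round(1),np.linalg.norm(w[1]-w[0]).round(1),np.linalg.norm(w[2]-w[1]).round(1),w.round(0).tolist())
# compare tray and bench things with the opening top picture's method
f=grab("top"); g=cv2.cvtColor(f["im"],cv2.COLOR_BGR2GRAY); m=((g>150)*255).astype(np.uint8)
cs,_=cv2.findContours(m,cv2.RETR_EXTERNAL,cv2.CHAIN_APPROX_NONE)
for c in cs:
    if 40<cv2.contourArea(c)<2000:
        w=np.array([onz(f,*p,14)[:2] for p in cv2.boxPoints(cv2.minAreaRect(c))])
        if w.mean(0)[1]<250 and w.mean(0)[0]<700: print("top",cv2.contourArea(c),w.mean(0).round(1))
E
```

```text
{'t': np.float64(33.1), 'ee_pos': array([584.194, -97.695, 144.406]), 'opening': np.float64(0.423), 'grip_force': np.float64(0.0), 'ft_force': array([-0.79 ,  0.946, -0.537])}
1284.5 [ 504.8 -101.7] 47.8 34.6 [[481.0, -83.0], [529.0, -84.0], [529.0, -119.0], [481.0, -120.0]]
2072.0 [585.3 -97.8] 25.6 75.7 [[622.0, -83.0], [624.0, -109.0], [548.0, -113.0], [547.0, -86.0]]
4282.0 [ 604.6 -288.3] 85.4 92.5 [[643.0, -237.0], [653.0, -322.0], [563.0, -343.0], [560.0, -251.0]]
5437.5 [ 592.9 -200.4] 66.1 93.9 [[631.0, -157.0], [644.0, -222.0], [553.0, -247.0], [544.0, -176.0]]
921.5 [604.4 127. ] 113.0 15.6 [[553.0, 155.0], [658.0, 115.0], [655.0, 100.0], [551.0, 138.0]]
top 234.0 [ 488.9 -198.8]
top 501.5 [ 489.1 -102. ]
top 458.5 [ 508.2 -307.1]
top 148.5 [563.8 -99. ]
top 77.5 [604.7 -64.7]
top 311.0 [ 619.2 -495.2]
top 1098.5 [ 604.7 -284.2]
top 137.0 [599.1 127.7]
```

```bash
python3 -c "
from plant import order
print(order.sign_off())"
```

```text
the job is handed in; nothing more can be done
None
```

The job is handed in, with no verdict returned: the slide was pressed at about 26 N for over 1.4 s and lies flat in the tray's free gap, the block is back on its pad, and the run took about 33 s of the 72 s allowed; that the plate was level is inferred from it hitting its stops under the near-central press, not measured.

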